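Dispense one vial cap and push it onto the green square

ROBOT

A 7-joint arm with a two-finger parallel gripper is mounted at the origin on a cart in front of the work surface, level with it; the furniture and walls round the work are solid. World frame = base frame: x ahead of the robot, y to its left, z up, the work surface at z = 0. Lengths are in m, angles in rad, forces in N, time in s.
With the tool pointing down it reaches from about 0.4 to 0.85 m from the base axis. Payload 6.9 kg.
Tool frame: the origin (TCP) lies at the centre of the arm's flange, where the gripper is bolted on; the fingertips stand 173 mm ahead of it and the grasp point (between the pads) lies 155 mm ahead of it; z points along the fingers, y is the line along which they close (so a half turn about z gives the same grasp; the last joint's range is limited). The gripper opens to 85 mm and grips with 20 to 120 N. Pads are 22 mm wide; open, the fingers measure 114 mm over their backs; the gripper's body (76 mm by 85 mm) begins 54 mm behind the grasp point. The pads swing forward as they close: fully open they stand 13 mm farther back than shut.
Start: joints at [1.399, 0.507, -0.238, 1.5, 0.126, 1.149, -0.155], TCP at [0.171, -0.601, 0.405] pointing down, gripper open.
Joint ranges: [-3.08, 3.08], [-0.24, 2.05], [-1.43, 1.35], [0, 2.5], [-1.52, 4.66], [0.17, 1.96], [-2.89, 2.89]. Speed limits (rad/s): [2.39, 2.39, 3.14, 3.14, 3.14, 3.14, 3.14].

INTERFACE

Orientations are given as a rotation vector (axis times angle).
In Python, from cell import get_state, capture, camera_params, sign_off, spot_in gives the robot as it stands.
- The arm moves only by the shell command python3 -m inch 'ROWS' [OPENING]. ROWS is a JSON object of lists of equal length, an entry for each row: "travel": the shift along the tool's x, y, z normalised to -1 to 1, where 1 is 0.15 m, a list of three; "turn": the turn, a rotation vector about the tool's x, y, z normalised to -1 to 1, where 1 is 45 degrees, a list of three. A call has 1 to 5 rows; each row is the pose to reach, as a shift and turn from the pose commanded when the call began, along the tool's axes at that moment; what a row does not reach only later rows make up. A row lasts 1/12 s, in which the tool goes at most 41.7 mm and 7.16 degrees, less where a joint would pass 70% of its speed; a pose out of reach is approached as far as the arm can. A call with a number of a shift or a turn outside -1 to 1 is refused whole. A call with a gripper value outside its range is refused whole. OPENING is the opening, from 0 (shut) to 1 (fully open), set as the call begins (- or left out, the last holds). The fingers move at their own pace and stop on an object; the grip force is fixed at half the most. Time passes only in rows, so rows that repeat a pose let the fingers close. It gives the time, the measured TCP pose, the force and the opening at its end, in the units of the state.
- get_state(): the state, without advancing time (a new reading comes with each control period).
- capture(name): name is "scene" or "top"; returns (picture, depth): 420x560x3 uint8, red, green, blue; 420x560 float32, m along the optical axis (not along the pixel's ray), 0 where there is no reading.
- camera_params(name): a dict with "fx", "fy", "cx", "cy" (pixels), "position" and "rotation" of the camera in the world. Camera axes: x right, y down, z forward; pixel columns grow to the right and rows downward; lengths in m; the calibration is good to about 2 mm. A picture is of the moment at which its call begins. camera_params takes no time and is no camera call.
- sign_off(): hands the job in, once; it reports no verdict.
Trained networks look in the newest picture that a camera, given by its name, has taken for a name from the list of things; names that differ only in an ending like _2 or _b are one class to them, and where a whole thing is asked for, a point or a joint stands for the part that bears it (a point fixed in the world has none). Each returns a list of dicts, best first, with "confidence" (0 to 1); they miss things now and then, are a little off and sometimes report something else, mostly with a low value. They report only what shows in the picture. A call takes as long as a camera call.
- spot_in(camera, target): "point" ([column, row] in pixels, amid what is visible of it).
The state is a dict: "time_s": time; "joints": joint angles; "joint_velocities": joint speeds; "effort": joint torques, N m; "ee_pos": TCP position; "tool_rot": TCP orientation; "force": force on the tool from outside, world axes, zero at the start; "ft_torque": the same for the moment, N m; "grip_width": opening from 0.0 (shut) to 1.0 (fully open).
Only numpy, scipy, OpenCV 4.12 (cv2) and the standard library are available. Lean on these libraries where they do the work, as an engineer would, in place of code of your own. Each camera call takes 0.05 s, during which the arm holds its last target. There are 200 camera calls.

TASK

Press the red plunger of the cap feeder all the way down once, so that the lowest cap comes out onto the lane in front, and let the plunger come back up. Then push that cap sideways along the lane with the fingertips until it lies wholly on the green square, without ever picking it up or tipping it over. The other caps stay in the magazine, and the cap on the blue square, the sample tubes and the small bottle must not be moved.

Things in the scene. Friction and masses are not known exactly. Their poses are not given: they have to be found in the camera images.
- cap_feeder: Cap feeder fixed to the bench, grey base 196 x 252 mm. Origin on the bench (z = 0) below the centre of its magazine; x points to its back (to housing and plunger), y to the left of one facing along x, z up. Behind the magazine the white housing (x 0.029 to 0.103, y +-0.03, 52 mm tall) carries the plunger at x = 0.066, y = 0.
- magazine_mouth (a point): Middle of the open top of the clear square magazine, 66 mm above the bench: outside 45 x 45 mm, inside about 28 x 28 mm, corner posts up to 68 mm. It holds three stacked caps, the lowest standing 6 mm above the bench; at its foot a window opens to the front (feeder -x).
- lane_mid (a point): Middle of the lane floor in front of the magazine, 6 mm above the bench. The lane runs along the feeder's y: 236 mm long, 56 mm wide (feeder x), walled all round by ridges whose tops are 5 mm above its floor, except at the magazine. Feeder x of this point is -0.0495. A full press leaves the cap here (up to 14 mm further forward if pressed fast).
- plunger (a joint): Travel of the plunger, m: 0 up, 0.026 fully down. It is sprung: about 3 N to start and 7 N fully down, plus some drag; it comes back up by itself. The blade moves 2.1 mm for each mm of the plunger; a second full press would eject a second cap.
- plunger_top (a point): Centre of the top face of the plunger's red round head (36 mm across, 12 mm thick, flat top 24 mm across), 100 mm above the bench when up. It is pressed straight down.
- cap_a_center (a point): Centre, 8 mm above its underside, of the lowest cap in the magazine, the one to dispense: white round cap with a black centre, 26 mm across, 16 mm tall, 10 to 18 g, loose; z along its axis.
- cap_b_center (a point): Centre of the second cap in the magazine, same kind; it drops to the bottom once the plunger is back up.
- cap_c_center (a point): Centre of the third (top) cap in the magazine, same kind.
- green_bay: The green square, 56 x 56 mm, flush in the lane floor at one end of the lane (left or right, it varies). Origin at the middle of its upper face at lane floor height, axes parallel to the feeder's. It lies 90 mm along y from the middle of the lane; the lane's ridges close it at front, back and outer end.
- blue_bay: The blue square, same size, at the other end of the lane; a used cap stands on it.
- used_cap_center (a point): Centre of the used cap that stands on the blue square (white with a yellow centre, 26 mm across, 16 mm tall, loose): leave it.
- sample_tube_1_center (a point): Centre (41 mm up) of a loose upright sample tube with a pale yellow cap, 17 mm across, 82 mm tall: leave it.
- sample_tube_3_center (a point): Centre (41 mm up) of a loose upright sample tube with a green cap, 17 mm across, 82 mm tall: leave it.
- diluent_bottle_center (a point): Centre (35 mm up) of a small loose bottle with a black cap, 37 mm across, 70 mm tall: leave it.

How it is judged:
On the way, in this order (a step that is already met when the one before it is completed fails the run):
1. the plunger is pressed fully down and the lowest cap is out in the lane (value of joint plunger above 0.0235 m and x of cap_a_center in the frame of cap_feeder below -0.038 m), for 0.05 s.
2. the plunger is back up (value of joint plunger below 0.003 m and x of cap_a_center in the frame of cap_feeder below -0.034 m), for 0.1 s.
3. the cap lies wholly on the green square (x of cap_a_center in the frame of green_bay between -0.015 and 0.015 m and y of cap_a_center in the frame of green_bay between -0.015 and 0.015 m), for 0.2 s.
At the end, for the whole second after the job is handed in: The dispensed cap lies upright and at rest wholly on the green square (its centre within 15 mm of the square's middle along both axes), the plunger is up, the two other caps are in the magazine, and the used cap, tubes and bottle stand within 10 mm of where they were (all of step 3 and z of cap_a_center in the frame of green_bay between 0.005 and 0.011 m and angle between cap_a_center's own z axis and vertical below 0.1 rad and linear speed of cap_a below 0.01 m/s and value of joint plunger below 0.003 m and x of cap_b_center in the frame of cap_feeder between -0.012 and 0.012 m and y of cap_b_center in the frame of cap_feeder between -0.012 and 0.012 m and x of cap_c_center in the frame of cap_feeder between -0.012 and 0.012 m and y of cap_c_center in the frame of cap_feeder between -0.012 and 0.012 m and distance of each of used_cap_center, sample_tube_1_center, sample_tube_3_center, diluent_bottle_center from where it was at the start of the episode below 0.01 m); the robot touches nothing.
It fails at once if the dispensed cap is lifted (more than 10 mm) off the lane floor (z of cap_a_center in the frame of cap_feeder above 0.024 m).
It fails at once if the dispensed cap is tipped over (angle between cap_a_center's own z axis and vertical above 0.6 rad).
It fails at once if a second cap leaves the magazine (x of any of cap_b_center, cap_c_center in the frame of cap_feeder below -0.02 m).
It fails at once if a cap is lifted out of the magazine (z of cap_b_center in the frame of cap_feeder above 0.045 m or z of cap_c_center in the frame of cap_feeder above 0.06 m).
It fails at once if the used cap, a tube or the small bottle is moved more than 10 mm (distance of any of used_cap_center, sample_tube_1_center, sample_tube_3_center, diluent_bottle_center from where it was at the start of the episode above 0.01 m).
It also fails if it takes over 54 s, if anything falls off the work surface, if the arm or the gripper's body presses on something with over 40 N, if the wrist force passes 120 N, or if a joint passes its speed limit or range.

## Working session

There is one attempt and no reset: what is moved stays moved. The work goes in short steps, Python scripts to look and compute and a shell command to move; the robot and the scene stay as the last step left them, time stands still between calls to the robot, and variables do not carry over. Pictures are saved under pics/ and viewed, on a budget of 10 in all, crops included, one or two more only if the job needs it, and the job is handed in when it is done.

```bash
mkdir -p pics; ls; cat > h.py <<'E'
import numpy as np, cv2
from scipy.spatial.transform import Rotation as R
from cell import *
def world(cam,uv,d):
    p=camera_params(cam); u,v=uv
    c=np.array([(u-p['cx'])/p['fx']*d,(v-p['cy'])/p['fy']*d,d])
    return np.array(p['position'])+rot(p)@c
def rot(p):
    r=np.array(p['rotation']); return r if r.shape==(3,3) else R.from_rotvec(r).as_matrix()
def at_z(cam,uv,z):
    a=world(cam,uv,0.); b=world(cam,uv,1.); return a+(b-a)*(z-a[2])/(b[2]-a[2])
def proj(cam,P):
    p=camera_params(cam); c=rot(p).T@(np.array(P)-p['position']); return c[0]/c[2]*p['fx']+p['cx'],c[1]/c[2]*p['fy']+p['cy']
def rows(P,Rw=None):
    s=get_state(); M=R.from_rotvec(s['tool_rot']); print('travel',(M.inv().apply(np.array(P)-s['ee_pos'])/.15).round(3))
    if Rw is not None: print('turn',((M.inv()*R.from_matrix(Rw)).as_rotvec()/np.deg2rad(45)).round(3))
E
python3 - <<'E'
from h import *
s=get_state(); print(s); 
for c in ('scene','top'):
    print(c,camera_params(c)); im,d=capture(c); cv2.imwrite(f'pics/{c}0.png',im[:,:,::-1]); np.save(f'{c}0.npy',d)
    for t in ['plunger_top','green_bay','blue_bay','magazine_mouth','lane_mid','used_cap_center','sample_tube_1_center','sample_tube_3_center','diluent_bottle_center']:
        print(t,[(np.round(x['point']).tolist(),round(x['confidence'],2)) for x in spot_in(c,t)][:3])
E
```

```text
pics
{'time_s': 0.0, 'joints': array([ 1.39848838,  0.50836544, -0.23751881,  1.50111126,  0.12567946,
        1.14888701, -0.15483869]), 'joint_velocities': array([ 1.27991496e-04, -4.24967438e-04, -3.00140881e-04,  8.88784464e-05,
        1.39861399e-04,  1.16962579e-03, -6.07982584e-04]), 'effort': array([-1.72349964e-04, -6.20599866e+01, -2.18674242e+00, -2.49653918e+01,
        1.26983877e-02,  1.19310507e-02,  2.16266578e-06]), 'ee_pos': array([ 0.17128686, -0.60088397,  0.40381948]), 'tool_rot': array([-3.10959307e+00, -4.34674948e-01,  4.05075245e-04]), 'force': array([-0.38340514, -0.60153788, -0.90996837]), 'ft_torque': array([-0.01708285,  0.03174625,  0.0087931 ]), 'grip_width': 1.0042502716069093}
scene {'fx': 501.8532802308603, 'fy': 501.8532802308603, 'cx': 277.98930826648217, 'cy': 207.1236397563333, 'position': array([0.06078074, 0.61770092, 0.51371847]), 'rotation': array([-0.74318546,  2.29833876, -1.4902766 ])}
plunger_top [([311.0, 188.0], 0.6)]
green_bay [([375.0, 223.0], 0.56)]
blue_bay [([342.0, 255.0], 0.52)]
magazine_mouth [([327.0, 226.0], 0.75)]
lane_mid [([324.0, 229.0], 0.61)]
used_cap_center [([335.0, 249.0], 0.44), ([313.0, 274.0], 0.19)]
sample_tube_1_center [([274.0, 313.0], 0.91)]
sample_tube_3_center [([313.0, 271.0], 0.82)]
diluent_bottle_center [([332.0, 250.0], 0.44), ([312.0, 189.0], 0.18)]
top {'fx': 418.76900363132575, 'fy': 418.76900363132575, 'cx': 274.3177829336572, 'cy': 208.2702787125384, 'position': array([ 0.47017321, -0.15519308,  1.1111932 ]), 'rotation': array([-2.21114166,  2.14286378, -0.1497618 ])}
plunger_top [([318.0, 213.0], 0.72)]
green_bay [([344.0, 263.0], 0.57)]
blue_bay [([281.0, 258.0], 0.75)]
magazine_mouth [([311.0, 227.0], 0.83), ([278.0, 257.0], 0.42)]
lane_mid [([310.0, 228.0], 0.65)]
used_cap_center []
sample_tube_1_center []
sample_tube_3_center [([210.0, 272.0], 0.61)]
diluent_bottle_center [([248.0, 154.0], 0.55)]
```

```bash
python3 - <<'E'
import cv2
a=cv2.imread('pics/scene0.png')[130:370,180:480]; b=cv2.imread('pics/top0.png')[100:340,160:460]
cv2.imwrite('pics/ab.png',cv2.resize(cv2.vconcat([a,b]),None,fx=1.25,fy=1.25)) 
cv2.imwrite('pics/t.png',cv2.resize(b,None,fx=2.5,fy=2.5,interpolation=cv2.INTER_CUBIC))
cv2.imwrite('pics/s.png',cv2.resize(a,None,fx=2.5,fy=2.5,interpolation=cv2.INTER_CUBIC))
E
```

```text
(no output)
```

View pics/t.png

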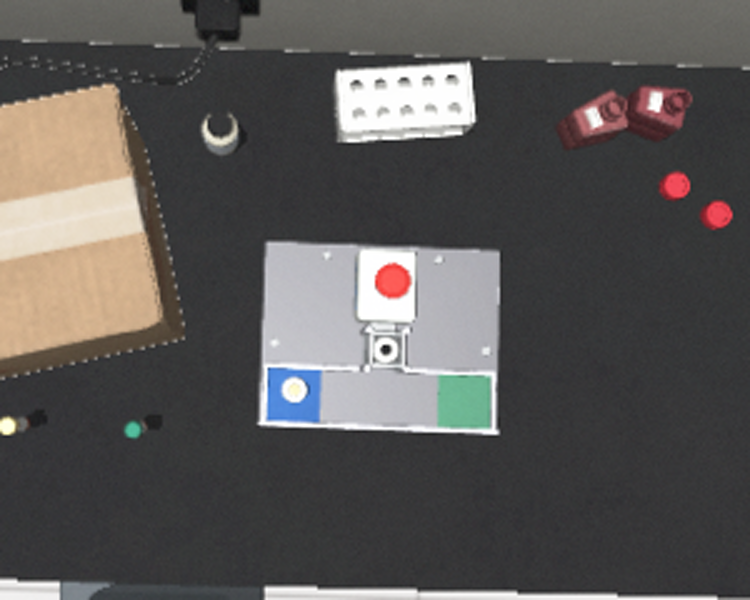

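View pics/s.png

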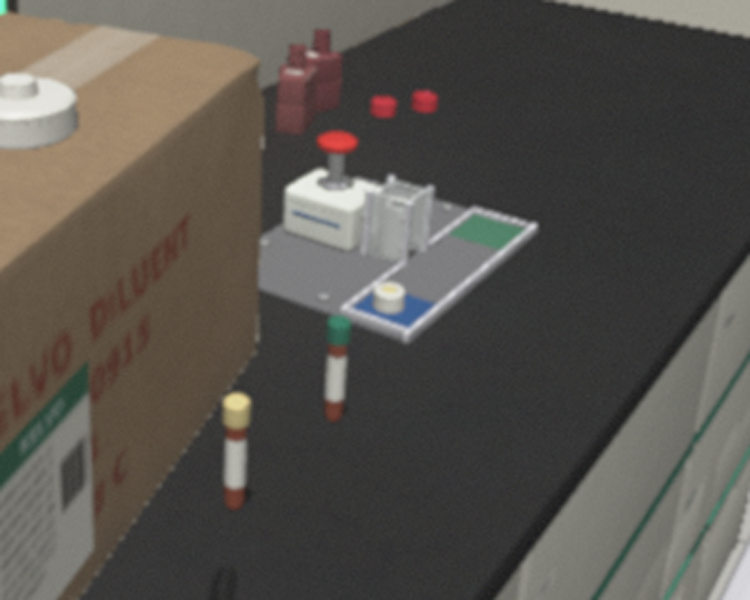

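The top view shows the feeder nearly aligned with the world: red plunger at full-picture (317,212), blue square with used cap at (278,258), green square at (346,261), to the right. The tubes and a box are on the left, and the right side is clear. In the scene view the magazine and plunger are free-standing. I'll fit the feeder pose next.

```bash
python3 - <<'E'
from h import *
from scipy.optimize import least_squares
im=cv2.imread('pics/top0.png'); hsv=cv2.cvtColor(im,cv2.COLOR_BGR2HSV)
def cen(lo,hi,box):
    m=cv2.inRange(hsv,lo,hi); k=np.zeros_like(m); x0,y0,x1,y1=box; k[y0:y1,x0:x1]=m[y0:y1,x0:x1]
    n,l,st,c=cv2.connectedComponentsWithStats(k); i=1+st[1:,4].argmax(); print(st[i],c[i]);
    r=cv2.minAreaRect(cv2.findContours((l==i).astype('uint8'),0,2)[0][0]); print(r); return r[0]
g=cen((45,60,40),(90,255,255),(310,230,380,290)); b=cen((100,80,60),(130,255,255),(255,230,300,290))
r=cen((0,120,80),(8,255,255),(300,195,335,230))
obs=[((-.0495,-.09,.006),g),((-.0495,.09,.006),b),((.066,0,.094),r)]
c=lambda u,v:(160+u/2.5,100+v/2.5)
# base corners/lane ridge seen by eye
obs+=[((.124,.126,.004),c(266,242)),((.124,-.126,.004),c(499,250))]
def f(q,full=False):
    ca,sa=np.cos(q[2]),np.sin(q[2])
    e=[np.subtract(proj('top',(q[0]+ca*p[0]-sa*p[1],q[1]+sa*p[0]+ca*p[1],p[2])),o) for p,o in obs]
    return np.array(e) if full else np.ravel(e[:3])
q=least_squares(f,[.45,-.2,0]).x; print(q); print(f(q,True).round(2))
F=lambda x,y:(q[0]+np.cos(q[2])*x-np.sin(q[2])*y,q[1]+np.sin(q[2])*x+np.cos(q[2])*y)
print('plunger',F(.066,0),'lane',F(-.0495,0),'green',F(-.0495,-.09))
# depth check
d=np.load('top0.npy'); print(world('top',r,d[int(r[1]),int(r[0])]), world('top',g,d[int(g[1]),int(g[0])]))
d=np.load('scene0.npy'); hs=cv2.cvtColor(cv2.imread('pics/scene0.png'),cv2.COLOR_BGR2HSV)
print('scene proj plunger,green',proj('scene',(*F(.066,0),.1)),proj('scene',(*F(-.0495,-.09),.006)))
P=R.from_rotvec(get_state()['tool_rot']).as_matrix(); print(P.round(3))
s=get_state(); t=R.from_rotvec(s['tool_rot']).as_matrix()
# tool turn to align: tool y along feeder y or x ; z down
y=q[2]
for nm,a in (('y||x_f',y),('y||y_f',y+np.pi/2)):
  for a2 in (a,a+np.pi):
    yv=np.array([np.cos(a2),np.sin(a2),0]); z=np.array([0,0,-1.]); x=np.cross(yv,z)
    print(nm); rows((*F(.066,0),.1+.173+.03),np.c_[x,yv,z])
E
```

```text
[335 250  21  21 439] [344.95671982 260.04555809]
((345.0, 260.0), (20.0, 20.0), 90.0)
[267 247  22  22 359] [276.98607242 258.08635097]
((276.9930725097656, 257.6312255859375), (21.076091766357422, 20.918415069580078), 3.012787342071533)
[310 205  14  14 149] [316.61073826 211.81208054]
((316.5, 211.5), (13.0, 13.0), 0.0)
[ 0.51238964 -0.28421095 -0.00559061]
[[ 0.15 -0.05]
 [-0.11 -0.1 ]
 [-0.04  0.14]
 [-0.76 -5.11]
 [-0.18 -4.63]]
plunger (np.float64(0.5783886119052921), np.float64(-0.2845799295319006)) lane (np.float64(0.4628904168719048), np.float64(-0.28393421749884945)) green (np.float64(0.46238726463835844), np.float64(-0.373932811031359))
[ 0.57795703 -0.28372326  0.10141649] [ 0.46222753 -0.37381202  0.0045518 ]
scene proj plunger,green (np.float64(313.85689367573985), np.float64(183.55588118033629)) (np.float64(374.433587676196), np.float64(221.6821201152272))
[[ 0.962  0.274  0.   ]
 [ 0.274 -0.962 -0.   ]
 [ 0.     0.    -1.   ]]
y||x_f
travel [ 3.188 -1.285  0.678]
turn [ 0.    -0.    -1.639]
y||x_f
travel [ 3.188 -1.285  0.678]
turn [-0.    -0.     2.361]
y||y_f
travel [ 3.188 -1.285  0.678]
turn [ 0.     0.    -3.639]
y||y_f
travel [ 3.188 -1.285  0.678]
turn [ 0.    -0.     0.361]
```

```bash
python3 -m inch '{"travel":[[1,-0.4,0],[1,-0.4,0],[1,-0.4,0],[1,-0.4,0],[1,-0.4,0]],"turn":[[0,0,0.361],[0,0,0.361],[0,0,0.361],[0,0,0.361],[0,0,0.361]]}' 0
python3 - <<'E'
from h import *
rows((.5784,-.2846,.303),np.array([[1,0.0056,0],[-0.0056,-1.0,0],[0,0,-1]])@np.eye(3)); print(get_state()['tool_rot'])
E
```

```text
time_s: 1.42
ee_pos: [0.3069, -0.4964, 0.4052]
tool_rot: [-3.139, -0.009, -0.008]
force: [0.5, 0.2, -0.0]
grip_width: 0.3
travel [ 1.815 -1.4    0.695]
turn [-0.004 -0.006  0.007]
[-3.13866837 -0.00902196 -0.00800628]
```

```bash
python3 -m inch '{"travel":[[0.91,-0.7,0],[0.91,-0.7,0],[0.91,-0.7,0],[0.91,-0.7,0],[0.91,-0.7,0]],"turn":[[0,0,0],[0,0,0],[0,0,0],[0,0,0],[0,0,0]]}' 0
python3 -m inch '{"travel":[[0.9,-0.7,0.3],[0.9,-0.7,0.3],[0.9,-0.7,0.3],[0.9,-0.7,0.3],[0.9,-0.7,0.3]],"turn":[[0,0,0],[0,0,0],[0,0,0],[0,0,0],[0,0,0]]}' 0
python3 - <<'E'
from h import *
s=get_state(); rows((.5784,-.2846,.303)); print(s['ee_pos'])
for c in ('top','scene'):
    im,d=capture(c); cv2.imwrite(f'pics/{c}1.png',im[:,:,::-1])
t=R.from_rotvec(s['tool_rot']).apply([0,0,.173])+s['ee_pos']; print('tip scene px',proj('scene',t),'top',proj('top',t))
a=cv2.imread('pics/scene1.png')[60:300,200:440]; b=cv2.imread('pics/top1.png')[130:290,240:400]
cv2.imwrite('pics/st1.png',cv2.hconcat([cv2.resize(a,(400,400)),cv2.resize(b,(400,400))]))
E
```

```text
time_s: 1.83
ee_pos: [0.4428, -0.3916, 0.405]
tool_rot: [-3.138, -0.008, -0.008]
force: [1.8, 0.9, 0.0]
grip_width: 0.004
time_s: 2.25
ee_pos: [0.5765, -0.2875, 0.3578]
tool_rot: [-3.136, -0.004, -0.002]
force: [-0.7, 1.3, -0.5]
grip_width: -0.0
travel [ 0.012 -0.017  0.365]
[ 0.57647199 -0.28746606  0.35777613]
tip scene px (np.float64(317.21974022562995), np.float64(146.9104270074635)) top (np.float64(322.5600666586547), np.float64(208.28677402703843))
```

View pics/st1.png

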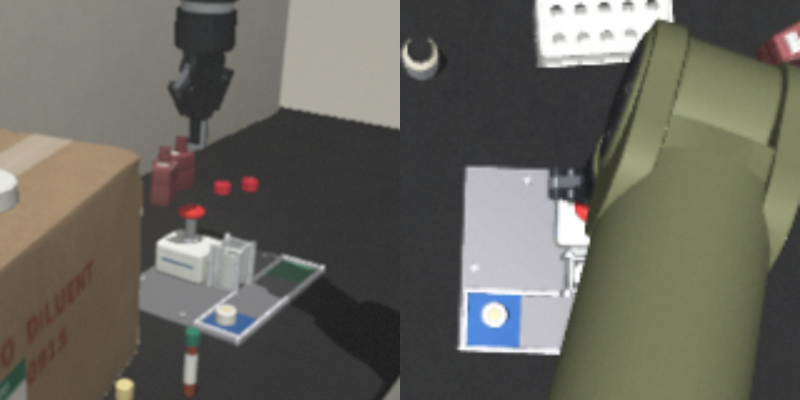

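The gripper is shut with its tip at scene pixel (320,146), as predicted and above the red head at (315,187). Now descending and pressing gently.

```bash
python3 -m inch '{"travel":[[0.01,-0.015,0.25],[0.012,-0.017,0.45],[0.012,-0.017,0.5],[0.012,-0.017,0.5],[0.012,-0.017,0.5]],"turn":[[0,0,0],[0,0,0],[0,0,0],[0,0,0],[0,0,0]]}'
python3 -m inch '{"travel":[[0,0,0.03],[0,0,0.06],[0,0,0.09],[0,0,0.12],[0,0,0.12]],"turn":[[0,0,0],[0,0,0],[0,0,0],[0,0,0],[0,0,0]]}'
```

```text
time_s: 2.77
ee_pos: [0.5734, -0.2924, 0.2857]
tool_rot: [3.141, -0.011, 0.0]
force: [0.8, -0.9, 0.4]
grip_width: -0.001
time_s: 3.18
ee_pos: [0.574, -0.2917, 0.2669]
tool_rot: [3.141, -0.009, 0.003]
force: [0.2, -1.5, 4.9]
grip_width: -0.0
```

```bash
python3 -m inch '{"travel":[[0,0,0.035],[0,0,0.07],[0,0,0.1],[0,0,0.12],[0,0,0.13]],"turn":[[0,0,0],[0,0,0],[0,0,0],[0,0,0],[0,0,0]]}'
python3 -m inch '{"travel":[[0,0,0.02],[0,0,0.03],[0,0,0.03]],"turn":[[0,0,0],[0,0,0],[0,0,0]]}'
```

```text
time_s: 3.6
ee_pos: [0.574, -0.2917, 0.2479]
tool_rot: [3.14, -0.009, 0.002]
force: [-0.2, -0.4, 6.7]
grip_width: 0.0
time_s: 3.85
ee_pos: [0.5739, -0.2915, 0.2472]
tool_rot: [3.139, -0.01, 0.005]
force: [-7.9, 2.9, 32.4]
grip_width: 0.0
```

The plunger has bottomed out: 32 N, with the tip stopped at 0.074. Releasing it and looking at the lane.

```bash
python3 -m inch '{"travel":[[0,0,-0.05],[0,0,-0.15],[0,0,-0.3],[0,0,-0.55],[0,0,-0.8]],"turn":[[0,0,0],[0,0,0],[0,0,0],[0,0,0],[0,0,0]]}'
python3 -m inch '{"travel":[[0,-0.25,-0.05],[0,-0.5,-0.05],[0,-0.7,-0.05],[0,-0.7,-0.05],[0,-0.7,-0.05]],"turn":[[0,0,0],[0,0,0],[0,0,0],[0,0,0],[0,0,0]]}'
python3 - <<'E'
from h import *
for c in ('top','scene'):
    im,d=capture(c); cv2.imwrite(f'pics/{c}2.png',im[:,:,::-1])
    for t in ('cap_a_center','used_cap_center','plunger_top'): print(c,t,[(np.round(x['point'],1).tolist(),round(x['confidence'],2)) for x in spot_in(c,t)][:3])
print('lane mid px',proj('top',(.4629,-.2839,.022)),proj('scene',(.4629,-.2839,.022)))
a=cv2.imread('pics/scene2.png')[130:290,270:430]; b=cv2.imread('pics/top2.png')[170:290,250:370]
cv2.imwrite('pics/st2.png',cv2.hconcat([cv2.resize(a,(400,400)),cv2.resize(b,(400,400))]))
E
```

```text
time_s: 4.27
ee_pos: [0.5732, -0.2909, 0.3628]
tool_rot: [-3.14, 0.008, 0.005]
force: [1.2, -0.4, -0.2]
grip_width: -0.004
time_s: 4.68
ee_pos: [0.5745, -0.1836, 0.3704]
tool_rot: [-3.141, 0.002, 0.0]
force: [-0.1, -0.3, -0.3]
grip_width: -0.002
top cap_a_center [([334.9, 230.2], 0.21)]
top used_cap_center []
top plunger_top [([344.8, 261.2], 0.63)]
scene cap_a_center [([318.6, 227.9], 0.61)]
scene used_cap_center [([335.5, 251.4], 0.44)]
scene plunger_top [([316.5, 188.0], 0.65)]
lane mid px (np.float64(311.78979441478293), np.float64(258.79836761574734)) (np.float64(357.2931064777164), np.float64(229.48916249351458))
```

View pics/st2.png

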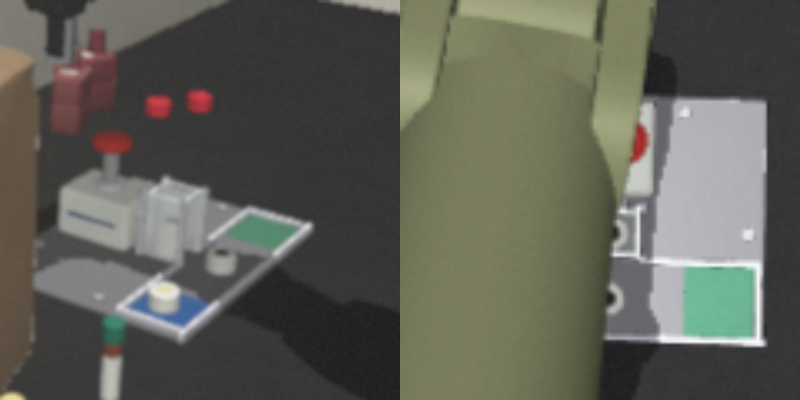

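The scene view shows the plunger back up at crop (112,143), the dispensed cap in the lane at full-picture (359,233), top (313.6,259), and the used cap still on blue. The cap is at about (0.463, -0.287). I'll go down between it and the used cap.

```bash
python3 -m inch '{"travel":[[-0.25,0.13,0],[-0.5,0.26,0],[-0.76,0.39,0],[-0.76,0.39,0],[-0.76,0.39,0]],"turn":[[0,0,0],[0,0,0],[0,0,0],[0,0,0],[0,0,0]]}'
python3 - <<'E'
from h import *
rows((.460,-.242,.235),np.diag([1.,-1,-1]))
E
```

```text
time_s: 5.5
ee_pos: [0.4576, -0.2462, 0.3705]
tool_rot: [3.14, -0.018, -0.002]
force: [0.0, 0.2, 0.6]
grip_width: -0.001
travel [ 0.017 -0.029  0.903]
turn [ 0.001  0.001 -0.014]
```

```bash
python3 -m inch '{"travel":[[0.02,-0.03,0.25],[0.02,-0.04,0.5],[0.02,-0.04,0.75],[0.02,-0.04,0.87],[0.02,-0.04,0.87]],"turn":[[0,0,0],[0,0,0],[0,0,0],[0,0,0],[0,0,0]]}'
python3 - <<'E'
from h import *
rows((.460,-.242,.185),np.diag([1.,-1,-1]))
im,d=capture('scene'); cv2.imwrite('pics/s3.png',cv2.resize(im[130:290,270:430,::-1],(600,600),interpolation=cv2.INTER_CUBIC))
E
```

```text
time_s: 5.92
ee_pos: [0.463, -0.2368, 0.2358]
tool_rot: [-3.138, 0.006, 0.008]
force: [-0.1, -0.4, 0.8]
grip_width: 0.0
travel [-0.018  0.036  0.339]
turn [-0.005  0.007 -0.005]
```

View pics/s3.png

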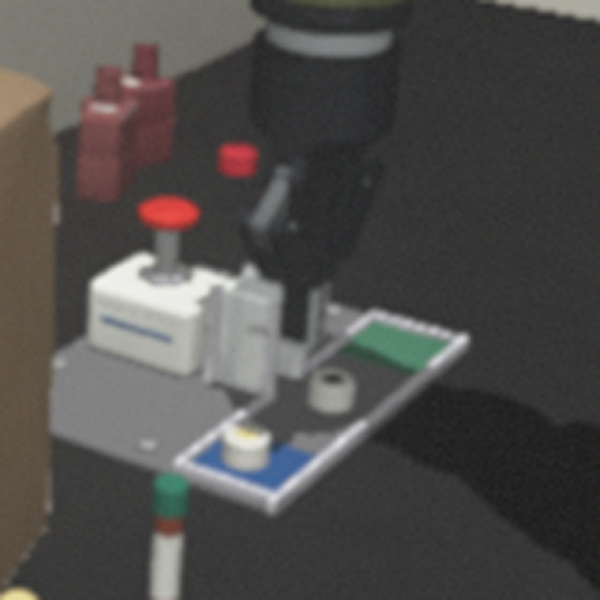

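Fingertips at crop (300,370) hang over the lane between the dispensed cap (333,390) and the used cap (246,447). Nothing is in the way, so I'm descending.

```bash
python3 -m inch '{"travel":[[-0.02,0.02,0.15],[-0.02,0.02,0.27],[-0.02,0.02,0.33],[-0.02,0.02,0.335],[-0.02,0.02,0.335]],"turn":[[0,0,0],[0,0,0],[0,0,0],[0,0,0],[0,0,0]]}'
python3 -m inch '{"travel":[[0,0.04,0],[0,0.08,0],[0,0.12,0],[0,0.16,0],[0,0.2,0]],"turn":[[0,0,0],[0,0,0],[0,0,0],[0,0,0],[0,0,0]]}'
python3 - <<'E'
from h import *
im,d=capture('scene'); cv2.imwrite('pics/s4.png',cv2.resize(im[150:270,310:430,::-1],(600,600),interpolation=cv2.INTER_CUBIC))
E
```

```text
time_s: 6.38
ee_pos: [0.4608, -0.241, 0.1903]
tool_rot: [3.141, -0.008, 0.002]
force: [0.0, -0.2, 0.9]
grip_width: -0.002
time_s: 6.8
ee_pos: [0.4598, -0.2721, 0.1899]
tool_rot: [3.141, -0.01, 0.001]
force: [0.6, 0.1, -0.2]
grip_width: 0.0
```

View pics/s4.png

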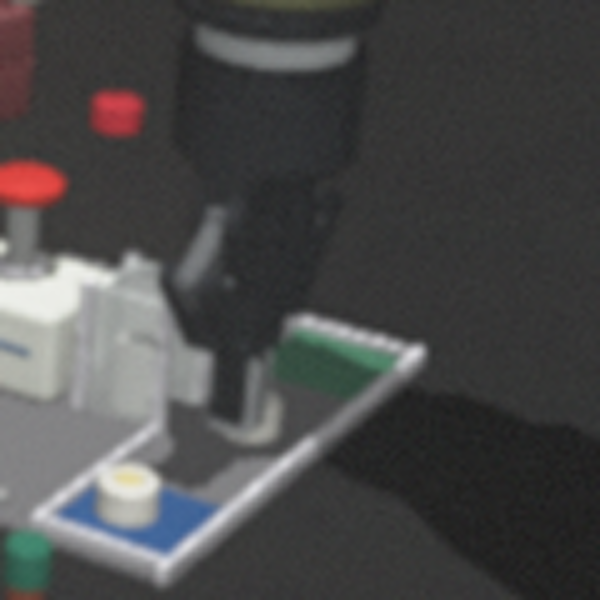

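Fingers are at the cap (crop 250,420) but a bit high at 11 mm above the floor. I'll back off slightly, lower, and push.

```bash
python3 -m inch '{"travel":[[0,-0.08,0],[0,-0.08,0.02],[0,-0.08,0.035],[0,-0.08,0.035],[0,-0.04,0.035]],"turn":[[0,0,0],[0,0,0],[0,0,0],[0,0,0],[0,0,0]]}'
python3 -m inch '{"travel":[[0,0.04,0],[0,0.08,0],[0,0.12,0],[0,0.16,0],[0,0.2,0]],"turn":[[0,0,0],[0,0,0],[0,0,0],[0,0,0],[0,0,0]]}'
python3 -m inch '{"travel":[[0,0.04,0],[0,0.08,0],[0,0.12,0],[0,0.16,0],[0,0.18,0]],"turn":[[0,0,0],[0,0,0],[0,0,0],[0,0,0],[0,0,0]]}'
python3 - <<'E'
from h import *
im,d=capture('scene'); cv2.imwrite('pics/s5.png',cv2.resize(im[150:270,310:430,::-1],(600,600),interpolation=cv2.INTER_CUBIC))
E
```

```text
time_s: 7.27
ee_pos: [0.46, -0.2638, 0.1839]
tool_rot: [-3.14, 0.005, 0.001]
force: [0.1, 0.3, 0.7]
grip_width: 0.001
time_s: 7.68
ee_pos: [0.4595, -0.296, 0.1842]
tool_rot: [3.141, -0.01, 0.0]
force: [0.3, 0.6, 0.3]
grip_width: -0.004
time_s: 8.1
ee_pos: [0.4594, -0.3232, 0.1842]
tool_rot: [3.141, -0.01, 0.0]
force: [1.0, 0.5, 0.3]
grip_width: 0.001
```

View pics/s5.png

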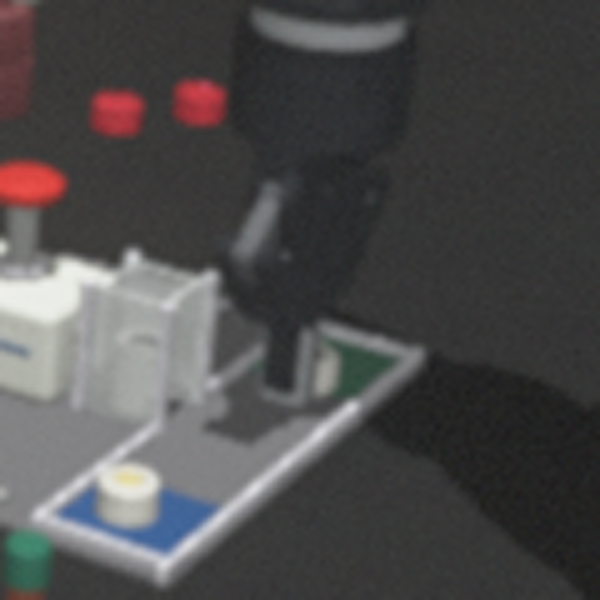

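The cap is upright at crop (327,368), ahead of the fingers and entering the green square. Continuing the push.

```bash
python3 -m inch '{"travel":[[0,0.04,0],[0,0.08,0],[0,0.12,0],[0,0.14,0],[0,0.15,0]],"turn":[[0,0,0],[0,0,0],[0,0,0],[0,0,0],[0,0,0]]}'
python3 -m inch '{"travel":[[0,-0.1,0],[0,-0.2,0],[0,-0.2,-0.2],[0,-0.2,-0.45],[0,-0.2,-0.7]],"turn":[[0,0,0],[0,0,0],[0,0,0],[0,0,0],[0,0,0]]}'
python3 -m inch '{"travel":[[0,-0.2,-0.1],[0,-0.45,-0.2],[0,-0.7,-0.2],[0,-0.9,-0.2],[0,-0.9,-0.2]],"turn":[[0,0,0],[0,0,0],[0,0,0],[0,0,0],[0,0,0]]}'
python3 - <<'E'
from h import *
for c in ('top','scene'):
    im,d=capture(c); cv2.imwrite(f'pics/{c}6.png',im[:,:,::-1])
    print(c,[(np.round(x['point'],1).tolist(),round(x['confidence'],2)) for x in spot_in(c,'cap_a_center')][:3])
print('cap at bay centre (top face) px',proj('top',(.4624,-.3739,.022)),proj('scene',(.4624,-.3739,.022)))
a=cv2.imread('pics/scene6.png')[150:270,310:430]; b=cv2.imread('pics/top6.png')[200:290,290:380]
cv2.imwrite('pics/st6.png',cv2.hconcat([cv2.resize(a,(400,400)),cv2.resize(b,(400,400))]))
E
```

```text
time_s: 8.57
ee_pos: [0.4592, -0.3454, 0.1842]
tool_rot: [3.141, -0.01, 0.0]
force: [-0.6, -0.1, -0.9]
grip_width: 0.003
time_s: 8.98
ee_pos: [0.4596, -0.3117, 0.2896]
tool_rot: [-3.139, 0.004, 0.004]
force: [1.0, -1.1, 0.4]
grip_width: 0.003
time_s: 9.4
ee_pos: [0.4602, -0.1712, 0.3198]
tool_rot: [-3.138, -0.007, -0.0]
force: [0.2, -0.2, -0.4]
grip_width: -0.0
top []
scene []
cap at bay centre (top face) px (np.float64(346.3552322303276), np.float64(260.02203203776185)) (np.float64(375.1633989235081), np.float64(215.45305250438852))
```

View pics/st6.png

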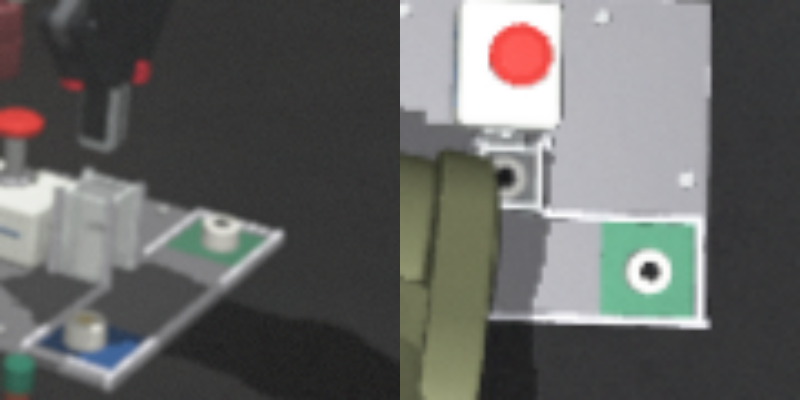

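The cap lies upright at top-view pixel (346,261), within about 3 mm of the green centre at (346.4,260). The plunger is up, the magazine is occupied, the used cap is on blue, and the gripper is clear.

```bash
python3 -c "from cell import *; print(sign_off())"
```

```text
the job is handed in; nothing more can be done
None
```

I pressed the plunger once to its stop (32 N on the wrist) and let it come back up. The lowest cap came out into the lane, and I pushed it with the shut fingertips onto the green square. I then moved the arm clear and handed the job in at about 9.5 s.

**Last pictures:** The cap stood upright about 2–3 mm from the middle of the green square. The plunger was up and the used cap was still on blue. I could see a cap at the magazine's place, but could not count both remaining caps. The green-capped tube showed at the edge of the final view. I did not look at the other tube or the bottle again, but the arm stayed away from them.

**Checks that failed or disagreed:**
- **Final detection:** The trained network did not find the dispensed cap in either camera, so I judged its position by eye from the top picture.
- **Earlier detection:** After the press, the network also reported the plunger at the green square in the top view. I discarded that.
- **Off-centre press:** The press landed about 8 mm off the plunger's centre, but it still reached full travel.

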